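# Nudge the V-block home against the hidden stop

## Task

Lift the dust cover off the slide stage by its knob and stand it upright on the desk. Pick up the square brass bar and, with its end, nudge the V-block gently along the guide into the hood until it just meets the sprung stop hidden inside: feel for it, do not knock the block along, touch it with the gripper or force the stop back. Then lay the bar flat on the desk clear of the stage, leaving the block against the stop and the other things on the desk where they are.

Things in the scene. Friction and masses are not known exactly. Their poses are not given: they have to be found in the camera images.
- stage: Slide stage, screwed down: aluminium bed 250 (x) x 92 (y) x 12 mm; origin at the centre of its underside on the desk, z up. Two steel guide rails, 8 mm wide, 10 mm above the bed, run its whole length along x, inner faces at y = +-24 mm. A grey hood covers the guide's +x end; a sprung stop is hidden in it. The V-block goes home towards +x.
- hood_mouth (a point): Middle of the hood's open mouth, on the bed, 48 mm from the stage's origin along its x. The hood runs from here 77 mm on; inside 54 mm wide and 42 mm high, outside 70 mm wide, its top 58 mm above the desk. The stop's face is somewhere 12 to 32 mm behind this mouth, differently each time, and cannot be seen.
- plunger (a joint): How far the stop in the hood is pressed back, m: 0 at rest, at most 0.006. It stands firm up to about 10 N, then gives 1 mm for each further N, strongly damped (2.5 N more per 10 mm/s), and springs back slowly; over 4 mm counts as forced. Its face is a 20 mm disc centred 15 mm above the bed.
- v_block: Ground steel V-block, 46 (x) x 38 (y) x 32 mm high, 0.2 to 0.45 kg, on the bed between the rails (1 mm play each side), at first under the dust cover, 15 to 40 mm behind the stage's origin. Origin at the centre of its underside, z up; its y axis is the stage's +x, to the stop. V groove in the top, along x. Faces y = -19 mm (to nudge) and +19 mm are flat and whole. Friction on the bed 1 to 3.5 N.
- cover: Loose grey dust cover standing on the bed over the V-block and rails: box open below, 70 (x) x 78 (y) x 44 mm high, walls 3 mm, 0.12 kg; origin at the centre of its open lower edge, z up. Raised 35 mm it clears the block. In the middle of its top a black round knob: neck 12 mm thick, head 22 mm in diameter from 56 to 72 mm above the origin.
- bar: Square brass tapping bar, 120 mm long (x) x 14 x 14 mm, about 0.1 kg, lying on the desk; origin at the centre of its underside, both ends flat and alike.
- bar_mid (a point): The middle of the brass bar's volume; 7 mm above the desk when it lies there; same axes as the bar.
- oil_bottle: Bystander: small clear oil bottle with a red collar and a thin white spout, 34 mm in diameter, 96 mm high, standing; origin at the centre of its underside.
- gauge_block_2: Bystander: steel gauge block 16 x 34 x 15 mm; origin at the centre of its underside.
- marker_pen: Bystander: black and white marker pen, 17 x 135 (y) x 16 mm, lying; origin at the centre of its underside.
Mind the look-alikes: they are no part of the job. There is more than one size of the cover; the job needs the largest.

How it is judged:
By the outcome, as a careful person would: the job done as asked, in the order asked, and still so for the second after the job is handed in, with the robot touching nothing.
It also fails if it takes over 72 s, if anything falls off the work surface, if the arm or the gripper's body presses on something with over 40 N, if the wrist force passes 120 N, or if a joint passes its speed limit or range.

## Robot

A 6-joint arm with a two-finger parallel gripper is mounted at the origin on a cart in front of the work surface, level with it; the furniture and walls round the work are solid. World frame = base frame: x ahead of the robot, y to its left, z up, the work surface at z = 0. Lengths are in mm, angles in degrees, forces in N, time in s.
With the tool pointing down it reaches from about 350 to 850 mm from the base axis. Payload 8.1 kg.
Tool frame: the origin (TCP) lies midway between the tips of the shut fingers; the grasp point (between the pads) lies 19 mm behind it; x points along the fingers, y is the direction in which the jaws open and shut, and the axes are right-handed (so a half turn about x gives the same grasp; the last joint's range is limited). The gripper opens to 85 mm and grips with 20 to 120 N. Pads are 22 mm wide; open, the fingers measure 114 mm over their backs; the gripper's body (76 mm by 85 mm) begins 54 mm behind the grasp point. The pads swing forward as they close: fully open they stand 13 mm farther back than shut.
Start: joints at [-70.038, 7.471, 85.268, -0, 87.261, -4.893], TCP at [252.213, -544.421, 231.292] pointing down, gripper open.
Joint ranges: [-169.43, 169.43], [-51.17, 129.36], [1.28, 143.12], [-76.62, 256.62], [0, 156.53], [-152.29, 152.29]. Speed limits (degrees/s): [136.94, 136.94, 159.86, 180, 180, 180].

## Interface

Orientations are given as [roll, pitch, yaw] about the fixed x, y, z axes, in that order (R = Rz(yaw) Ry(pitch) Rx(roll)).
In Python, from bench import r, snapshot, workorder gives the robot as it stands.
- The arm moves only by the tool send_rows, never from a script. Its arguments are lists of equal length, an entry for each row: "offset": the shift along the tool's x, y, z in cm, a list of three; "dr": the turn, a rotation vector about the tool's x, y, z in degrees, a list of three; "grip": the opening in per cent of the stroke, from 0 (shut) to 100 (fully open). In form: {"offset": [[dx, dy, dz], ...], "dr": [[rx, ry, rz], ...], "grip": [grip, ...]}. A call has 1 to 5 rows; each row shifts and turns the commanded pose from where the row before left it, along the tool's axes as they then stand; what a row does not reach is not made up. A row lasts 1/8 s, in which the tool goes at most 62.5 mm and 10.7 degrees, less where a joint would pass 70% of its speed; a pose out of reach is approached as far as the arm can. A call with a gripper value outside its range is refused whole. The fingers move at their own pace and stop on an object; "force" is the grip in N (left out, the last holds). Time passes only in rows, so rows that do not move let the fingers close. It gives the time, the measured TCP pose, the force and the opening at its end, in the units of the state.
- r.sense(): the state, without advancing time (a new reading comes with each control period).
- snapshot(name): name is "side" or "top"; returns a dict with "pixels" (400x640x3 uint8, red, green, blue), "fx", "fy", "cx", "cy" (pixels), "world_to_cam" (4x4, takes a point from world to camera coordinates). Camera axes: x right, y up, looking along -z (the intrinsics and any distortion apply to the point x, -y, -z); pixel columns grow to the right and rows downward; lengths in mm; the calibration is good to about 2 mm. A picture is of the moment at which its call begins. There is no depth.
- workorder.hand_in(): hands the job in, once; it reports no verdict.
The state is a dict: "time": time; "joint_pos": joint angles; "qd": joint speeds; "joint_efforts": joint torques, N m; "tool_pos": TCP position; "tcp_rot": TCP orientation; "ft_force": force on the tool from outside, world axes, zero at the start; "wrist_torque": the same for the moment, N m; "finger_gap": finger opening in mm.
Only numpy, scipy, OpenCV 4.12 (cv2) and the standard library are available. Lean on these libraries where they do the work, as an engineer would, in place of code of your own. Each camera call takes 0.05 s, during which the arm holds its last target.

## Working session

There is one attempt and no reset: what is moved stays moved. The work goes in short steps, Python scripts to look and compute and a tool call to move; the robot and the scene stay as the last step left them, time stands still between calls to the robot, and variables do not carry over. Pictures are saved under pics/ and viewed, and the job is handed in when it is done.

Besides the shell and the picture viewer there is one more tool, called after ">>>" as name(argument=value, ...) on one line, values as JSON. send_rows: Moves the arm, as the interface text tells. Its arguments: {"type":"object","properties":{"offset":{"type":"array","items":{"type":"array","items":{"type":"number"}}},"dr":{"type":"array","items":{"type":"array","items":{"type":"number"}}},"grip":{"type":"array","items":{"type":"number"}},"force":{"type":"number"}},"required":["offset","dr","grip"]}

```bash
ls; mkdir -p pics; python3 - <<'E'
from bench import r,snapshot
import cv2,json,numpy as np
for n in("side","top"):
    s=snapshot(n); cv2.imwrite(f"pics/{n}0.png",s["pixels"][:,:,::-1]); print({k:(v if k!="pixels" else 0) for k,v in s.items()})
print(r.sense())
E
```

```text
pics
{'pixels': 0, 'fx': 367.24741620234863, 'fy': 367.24741620234863, 'cx': 319.3515482461767, 'cy': 198.9193558631799, 'world_to_cam': array([[ 9.61559456e-01, -2.73728293e-01,  2.18228012e-02,
        -5.84737615e+02],
       [ 1.30885595e-01,  5.26737831e-01,  8.39890599e-01,
        -1.37655768e+02],
       [-2.41396715e-01, -8.04748457e-01,  5.42316833e-01,
        -8.36421415e+02],
       [ 0.00000000e+00,  0.00000000e+00,  0.00000000e+00,
         1.00000000e+00]])}
{'pixels': 0, 'fx': 408.85380563669855, 'fy': 408.85380563669855, 'cx': 321.03406611656146, 'cy': 197.65534377506097, 'world_to_cam': array([[-2.02276655e-02, -9.99692145e-01, -1.43686350e-02,
         2.79426605e+01],
       [ 9.96490161e-01, -2.13263445e-02,  8.09478018e-02,
        -6.11796272e+02],
       [-8.12293121e-02, -1.26808183e-02,  9.96614768e-01,
        -1.22867562e+03],
       [ 0.00000000e+00,  0.00000000e+00,  0.00000000e+00,
         1.00000000e+00]])}
{'time': 0.1, 'joint_pos': array([-7.00391271e+01,  7.51162885e+00,  8.53226974e+01,  1.54220328e-03,
        8.72622947e+01, -4.89340630e+00]), 'qd': array([ 0.00763368, -0.17255812, -0.13894864,  0.04141023, -0.04284088,
        0.0005313 ]), 'joint_efforts': array([ 9.91424713e-04, -5.70953786e+01, -5.01942122e+01, -1.15077364e-04,
        8.12718412e-03, -1.02054009e-04]), 'tool_pos': array([ 252.04326516, -543.94838227,  230.34378024]), 'tcp_rot': array([-95.80673059,  89.90336683, 109.04747364]), 'ft_force': array([-0.7145865 ,  0.46710993, -0.24342599]), 'wrist_torque': array([-0.05585758, -0.04804582,  0.01799473]), 'finger_gap': 85.50746163689756}
```

View pics/side0.png

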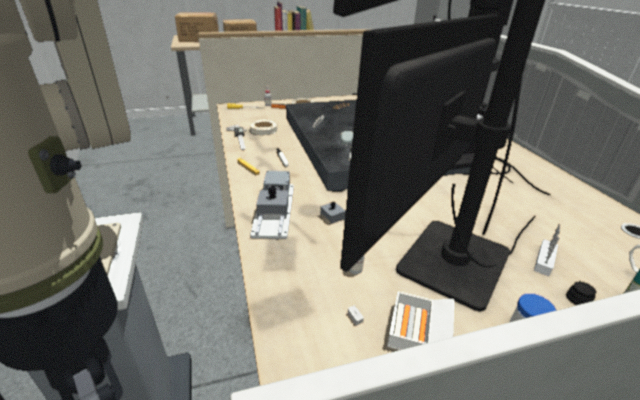

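View pics/top0.png

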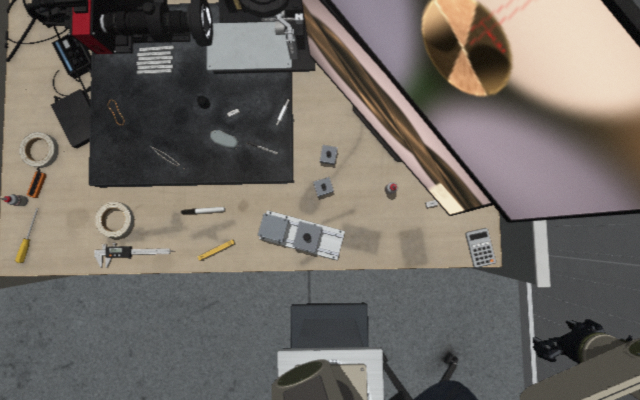

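```bash
cat > h.py <<'E'
from bench import r,snapshot
import cv2,numpy as np
def ray(s,u,v):
    W=s["world_to_cam"];R=W[:3,:3];t=W[:3,3]
    d=np.array([(u-s["cx"])/s["fx"],-(v-s["cy"])/s["fy"],-1.0])
    return -R.T@t, R.T@d
def px(s,u,v,z):
    o,d=ray(s,u,v); return o+d*(z-o[2])/d[2]
def proj(s,p):
    c=s["world_to_cam"]@np.append(p,1.); return s["cx"]+s["fx"]*c[0]/-c[2], s["cy"]-s["fy"]*c[1]/-c[2]
def tri(s1,p1,s2,p2):
    a,d=ray(s1,*p1);b,e=ray(s2,*p2)
    A=np.stack([d,-e],1);k=np.linalg.lstsq(A,b-a,rcond=None)[0]
    return a+d*k[0], b+e*k[1]
def crop(s,f,x0,y0,x1,y1,k):
    c=s["pixels"][y0:y1,x0:x1,::-1]; cv2.imwrite("pics/"+f,cv2.resize(c,None,fx=k,fy=k,interpolation=cv2.INTER_CUBIC))
E
python3 - <<'E'
from h import *
t=snapshot("top");s=snapshot("side")
crop(t,"t1.png",180,140,440,280,3)
crop(s,"s1.png",210,80,370,330,2)
crop(s,"s2.png",225,140,355,250,6)
E
```

```text
(no output)
```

View pics/t1.png

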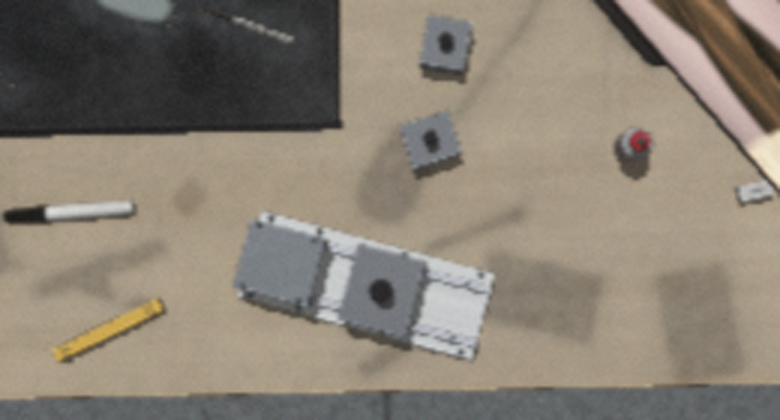

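View pics/s1.png

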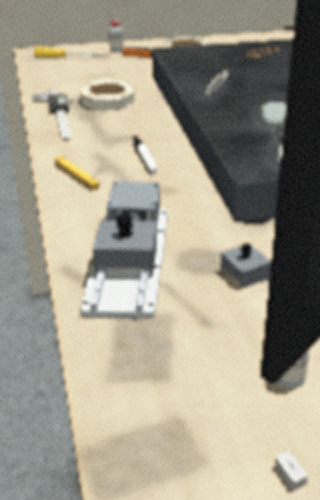

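View pics/s2.png

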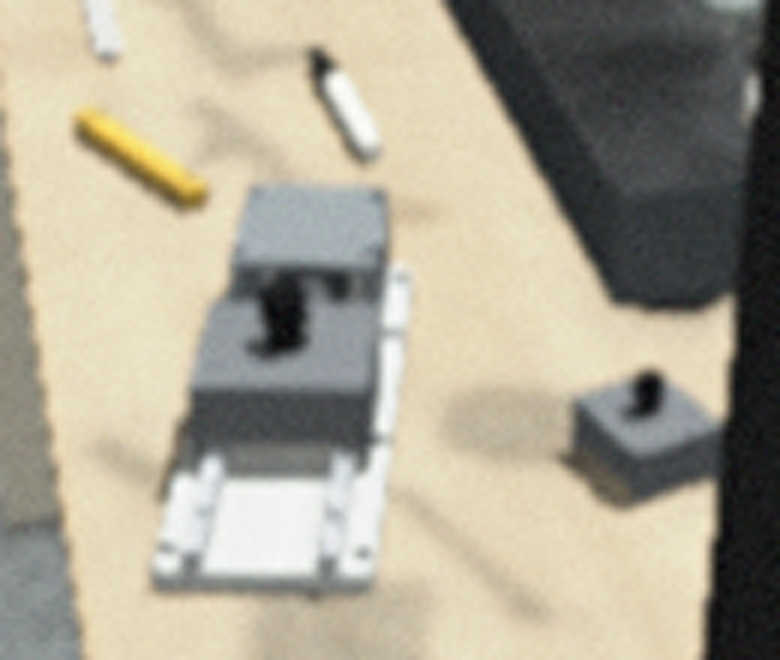

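```bash
python3 - <<'E'
from h import *
t=snapshot("top");s=snapshot("side")
T=lambda u,v:((u+.5)/3-.5+180,(v+.5)/3-.5+140)
S=lambda u,v:((u+.5)/6-.5+225,(v+.5)/6-.5+140)
C=[px(t,*T(*c),12) for c in[(260,212),(493,270),(473,359),(236,296)]]
C=np.array(C);print(C.round(1)); print(np.linalg.norm(C-np.roll(C,1,0),axis=1)); print('ctr',C.mean(0))
# side: near corners of bed
print('side corners',[px(s,*S(*c),12).round(1) for c in[(153,577),(372,577),(410,268)]])
print('knob top',px(t,*T(381,292),84), tri(t,T(381,292),s,S(283,290)))
# cover top corners z=56
for c in [(356,242),(427,262),(407,346),(340,322)]: print('cov',px(t,*T(*c),56).round(1))
# bar mask
for n,i,z in(("top",t,14),("side",s,12)):
    h=cv2.cvtColor(i["pixels"],cv2.COLOR_RGB2HSV)
    m=cv2.inRange(h,(18,130,90),(32,255,255))
    k,l,st,ce=cv2.connectedComponentsWithStats(m)
    for j in range(1,k):
        if st[j,4]>40:
            pts=np.argwhere(l==j)[:,::-1].astype(np.float32)
            P=np.array([px(i,u,v,z)[:2] for u,v in pts],np.float32)
            print(n,st[j],ce[j].round(1),P.mean(0),cv2.minAreaRect(P))
def tcol(im,lo,hi):pass
E
```

```text
[[577.6 185.5  12. ]
 [513.  -53.3  12. ]
 [423.  -30.7  12. ]
 [491.8 211.   12. ]]
[ 89.50398154 247.35913629  92.83113711 251.26659227]
ctr [501.32680128  78.15308912  12.        ]
side corners [array([420.8, -34.4,  12. ]), array([507.6, -56.6,  12. ]), array([576.5, 183.6,  12. ])]
knob top [493.86314762  58.43440288  84.        ] (array([493.86917761,  58.412855  ,  84.43382727]), array([493.84426798,  58.41669297,  84.43436413]))
cov [543.4  83.8  56. ]
cov [522.2  13.7  56. ]
cov [440.   35.1  56. ]
cov [464.8 100.9  56. ]
top [ 15 239  14  24 180] [ 22.  251.3] [466.6109 943.6069] ((467.9430236816406, 942.8726196289062), (25.070768356323242, 73.64222717285156), 73.26862335205078)
top [199 240  35  20 154] [216.1 249.4] [460.39478 340.85477] ((459.3581237792969, 341.5448913574219), (12.419737815856934, 117.36607360839844), 25.433361053466797)
side [288  14   4  16  49] [289.9  21. ] [1330.1902 3764.095 ] ((1325.6220703125, 3771.990966796875), (1242.375732421875, 38.287872314453125), 77.818115234375)
side [228 104  14   4  50] [234.  105.7] [465.70667 948.7651 ] ((467.8378601074219, 951.0202026367188), (42.35654830932617, 65.1097412109375), 77.7781753540039)
side [238 159  21  15  96] [247.9 166.1] [458.00378 333.7579 ] ((457.01544189453125, 335.6220703125), (18.117589950561523, 125.39249420166016), 24.568397521972656)
```

```bash
cat >> h.py <<'E'
from scipy.spatial.transform import Rotation as Ro
def pose():
    q=r.sense(); return np.array(q["tool_pos"]),Ro.from_euler("xyz",q["tcp_rot"],degrees=True),q
def jaw():
    p,R,q=pose(); y=R.as_matrix()[:,1]; return np.degrees(np.arctan2(y[1],y[0]))
def plan(target,jawang=None,n=None,mmrow=55):
    """world target, jaw world angle -> rows"""
    p,R,q=pose()
    M=R.as_matrix(); tx=np.array([0,0,-1.]); 
    if jawang is None: jawang=np.degrees(np.arctan2(M[1,1],M[0,1]))
    a=np.radians(jawang); ty=np.array([np.cos(a),np.sin(a),0]); G=Ro.from_matrix(np.stack([tx,ty,np.cross(tx,ty)],1))
    rv=(R.inv()*G).as_rotvec(degrees=True)
    d=np.asarray(target)-p
    k=n or int(max(np.ceil(np.linalg.norm(d)/mmrow),np.ceil(np.linalg.norm(rv)/10),1))
    rows=[];Rc=R
    for i in range(k):
        rows.append((Rc.inv().apply(d/k)/10).round(2).tolist()); Rc=Rc*Ro.from_rotvec(rv/k,degrees=True)
    print("at",p.round(1),"jaw",round(jaw(),1),"t",round(q["time"],2),"F",np.round(q["ft_force"],1),"gap",round(q["finger_gap"],1),"j",np.round(q["joint_pos"],0)); print("k",k,"dr",(rv/k).round(2).tolist())
    for x in rows: print(x)
E
python3 - <<'E'
from h import *
t=snapshot("top");s=snapshot("side")
crop(t,"t2.png",420,130,640,400,2); crop(s,"s3.png",220,240,640,400,1.9)
for n,i in(("t",t),("s",s)): print(n,ray(i,320,200)[0])
print('monitor corner',tri(t,(455,213),s,(347,262)))
for n,p,z in(('bottle',(391,188),96),('gauge',(432,204),15),('small1',(328,155),40),('small2',(323,187),40),('pen',(203,211),16),('calc',(480,248),5)): print(n,px(t,*p,z).round(0))
plan((494,58,140),-15.5)
E
```

```text
t [ 5.10409705e+02 -6.93932141e-01  1.27444133e+03]
s [ 378.36775763 -760.65957135  581.98181108]
monitor corner (array([ 551.23906625, -345.39559685,  172.15926697]), array([ 552.5925679 , -345.79207447,  172.33338675]))
bottle [ 630. -188.   96.]
gauge [ 586. -325.   15.]
small1 [741.  -9.  40.]
small2 [643.   8.  40.]
pen [579. 381.  16.]
calc [ 449. -469.    5.]
at [ 252.2 -544.4  231.2] jaw -65.1 t 0.4 F [-0.2 -0.3 -0.5] gap 85.3 j [-70.   7.  85.  -0.  87.  -5.]
k 12 dr [-4.14, -0.0, 0.0]
[0.76, -3.71, -3.94]
[0.76, -3.41, -4.2]
[0.76, -3.1, -4.43]
[0.76, -2.77, -4.64]
[0.76, -2.43, -4.83]
[0.76, -2.08, -4.99]
[0.76, -1.71, -5.13]
[0.76, -1.34, -5.24]
[0.76, -0.96, -5.32]
[0.76, -0.57, -5.38]
[0.76, -0.18, -5.41]
[0.76, 0.21, -5.41]
```

View pics/t2.png

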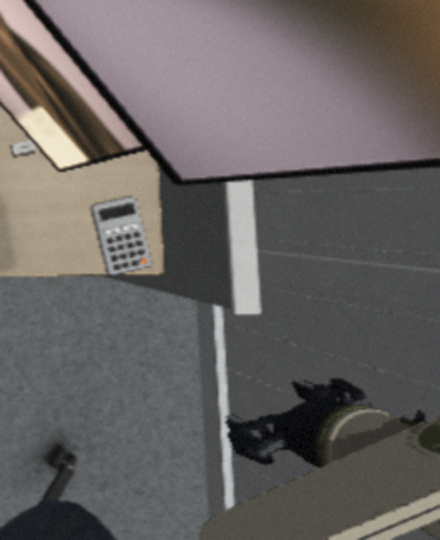

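View pics/s3.png

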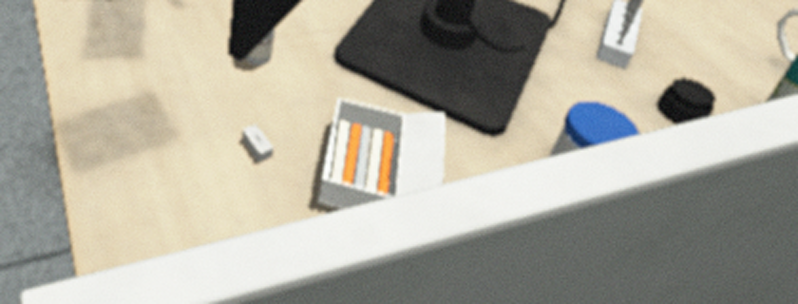

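```bash
python3 - <<'E'
from h import *
t=snapshot("top");s=snapshot("side")
print(tri(t,(536.5,287),s,(232,391)))
print(tri(t,(551,287),s,(233,399)))
for y in(-200,-120,0):
  for x in (380,410,440,500,560): print((x,y),np.round(proj(t,(x,y,0)),0),end=' ')
E
```

```text
(array([ 356.42253489, -533.72467467,  205.36365487]), array([ 357.07818566, -533.77679757,  205.29520456]))
(array([ 359.38270214, -557.14462962,  230.48027062]), array([ 358.78402638, -557.09675511,  230.54136141]))
(380, -200) [393. 272.] (410, -200) [392. 262.] (440, -200) [392. 252.] (500, -200) [391. 233.] (560, -200) [391. 214.] (380, -120) [367. 273.] (410, -120) [366. 263.] (440, -120) [366. 253.] (500, -120) [365. 233.] (560, -120) [365. 214.] (380, 0) [328. 273.] (410, 0) [327. 263.] (440, 0) [327. 254.] (500, 0) [327. 234.] (560, 0) [326. 215.]
```

>>> send_rows(offset=[[0, -2.7, -1.3], [0, -4.5, -2.1], [0, -4.5, -2.1]], dr=[[0, 0, 0], [0, 0, 0], [-4, 0, 0]], grip=[100, 100, 100])

```text
time: 0.88
tool_pos: [252.8, -413.9, 231.2]
tcp_rot: [147.2, 90.0, -3.9]
ft_force: [0.9, 0.2, 0.4]
finger_gap: 85.3
```

```bash
python3 - <<'E'
from h import *
plan((494,58.5,140),-15.5)
E
```

```text
at [ 252.8 -413.9  231.2] jaw -61.1 t 0.88 F [0.9 0.2 0.4] gap 85.3 j [-65. -11. 103.   0.  88.  -4.]
k 10 dr [-4.56, -0.0, -0.0]
[0.91, -2.97, -4.39]
[0.91, -2.61, -4.62]
[0.91, -2.24, -4.81]
[0.91, -1.85, -4.97]
[0.91, -1.45, -5.1]
[0.91, -1.04, -5.2]
[0.91, -0.62, -5.27]
[0.91, -0.2, -5.3]
[0.91, 0.22, -5.3]
[0.91, 0.64, -5.26]
```

>>> send_rows(offset=[[0.9, -3.0, -4.4], [0.9, -2.6, -4.6], [0.9, -2.2, -4.8], [0.9, -1.85, -5.0], [0.9, -1.45, -5.1]], dr=[[-4.6, 0, 0], [-4.6, 0, 0], [-4.6, 0, 0], [-4.6, 0, 0], [-4.6, 0, 0]], grip=[100, 100, 100, 100, 100])

```text
time: 1.5
tool_pos: [374.1, -177.4, 186.4]
tcp_rot: [97.5, 89.9, -30.5]
ft_force: [0.7, -0.6, 1.0]
finger_gap: 85.1
```

>>> send_rows(offset=[[0.9, -1.0, -5.2], [0.9, -0.6, -5.3], [0.9, -0.2, -5.3], [0.9, 0.2, -5.3], [0.9, 0.6, -5.3]], dr=[[-4.6, 0, 0], [-4.6, 0, 0], [-4.6, 0, 0], [-4.6, 0, 0], [-4.6, 0, 0]], grip=[100, 100, 100, 100, 100])

```text
time: 2.12
tool_pos: [494.0, 60.1, 141.4]
tcp_rot: [98.4, 89.9, -6.5]
ft_force: [0.8, -0.4, 0.4]
finger_gap: 85.2
```

```bash
python3 - <<'E'
from h import *
plan((494,58.5,85),-15.5)
t=snapshot("top");s=snapshot("side")
crop(t,"t3.png",220,150,420,290,4); crop(s,"s4.png",200,60,380,260,3)
E
```

```text
at [494.   60.1 141.4] jaw -15.0 t 2.12 F [ 0.8 -0.4  0.4] gap 85.2 j [  1.  -5. 108.  -0.  77.  16.]
k 2 dr [0.26, -0.0, -0.03]
[2.82, 0.02, 0.08]
[2.82, 0.02, 0.08]
```

View pics/s4.png

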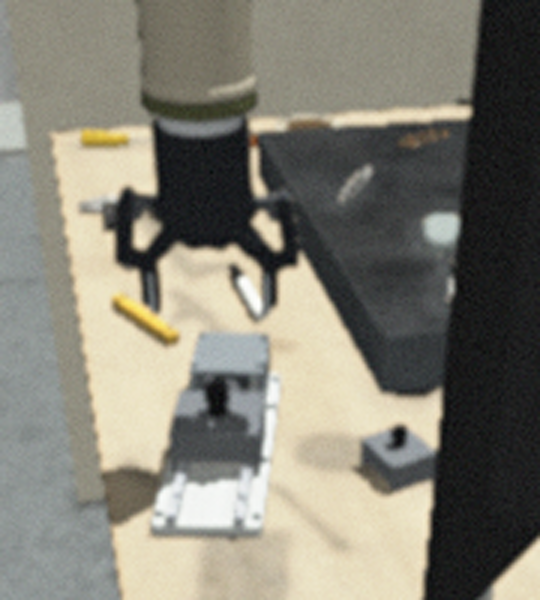

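>>> send_rows(offset=[[4.0, 0, 0.1], [3.5, 0, 0.1], [0.9, 0, 0], [0, 0, 0]], dr=[[0.4, 0, 0], [0, 0, 0], [0, 0, 0], [0, 0, 0]], grip=[100, 100, 50, 15], force=40)

```text
time: 2.72
tool_pos: [492.5, 56.1, 57.5]
tcp_rot: [-65.9, 90.0, -171.4]
ft_force: [0.4, -0.0, 1.2]
finger_gap: 51.8
```

>>> send_rows(offset=[[0, 0, 0], [0, 0, 0], [0, 0, 0], [0, 0, 0]], dr=[[0, 0, 0], [0, 0, 0], [0, 0, 0], [0, 0, 0]], grip=[0, 0, 0, 0])

```text
time: 3.22
tool_pos: [494.0, 56.3, 59.3]
tcp_rot: [103.8, 89.8, -1.8]
ft_force: [-1.7, -0.5, 5.5]
finger_gap: 20.4
```

>>> send_rows(offset=[[0, 0, 0], [-1, 0, 0], [-2, 0, 0], [-2, 0, 0], [-2, 0, 0]], dr=[[0, 0, 0], [0, 0, 0], [0, 0, 0], [0, 0, 0], [0, 0, 0]], grip=[0, 0, 0, 0, 0], force=60)

```text
time: 3.85
tool_pos: [492.9, 56.4, 129.0]
tcp_rot: [107.9, 89.9, 2.3]
ft_force: [0.1, -0.2, -1.4]
finger_gap: 19.6
```

```bash
python3 - <<'E'
from h import *
t=snapshot("top");s=snapshot("side")
crop(t,"t4.png",220,150,420,290,4); crop(s,"s5.png",225,100,345,250,4)
plan((500,-170,125))
E
```

```text
at [494.8  56.5 130.8] jaw -15.5 t 3.95 F [-0.2  0.2 -1.4] gap 20.0 j [  1.  -5. 108.   0.  76.  16.]
k 5 dr [0.0, -0.02, -0.06]
[0.12, 1.31, 4.34]
[0.12, 1.31, 4.34]
[0.12, 1.31, 4.34]
[0.12, 1.31, 4.34]
[0.12, 1.31, 4.34]
```

View pics/s5.png

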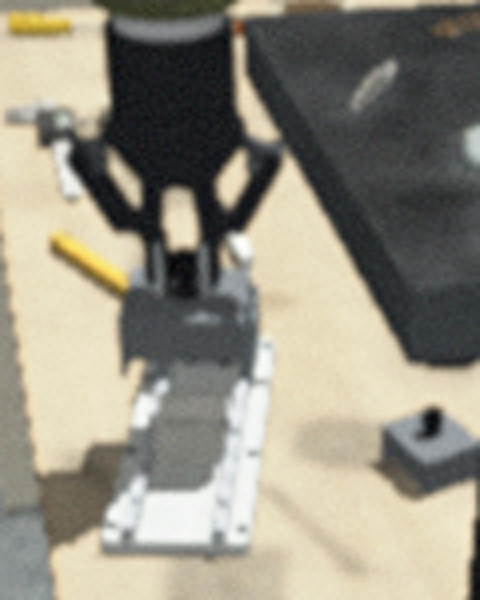

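>>> send_rows(offset=[[0, 1.0, 3.0], [0, 1.6, 5.2], [0, 1.6, 5.2], [0, 1.6, 5.2], [0, 1.2, 4.0]], dr=[[0, 0, 0], [0, 0, 0], [0, 0, 0], [0, 0, 0], [0, 0, 0]], grip=[0, 0, 0, 0, 0])

```text
time: 4.58
tool_pos: [499.0, -182.2, 126.9]
tcp_rot: [-35.3, 90.0, -140.9]
ft_force: [-0.0, -0.4, -1.4]
finger_gap: 19.9
```

```bash
python3 - <<'E'
from h import *
plan((520,-180,60))
E
```

```text
at [ 499.  -182.2  126.9] jaw -15.6 t 4.58 F [-0.  -0.4 -1.4] gap 19.9 j [-26.   1. 103.  -0.  76. -10.]
k 2 dr [0.0, 0.0, 0.0]
[3.35, 0.98, -0.39]
[3.35, 0.98, -0.39]
```

>>> send_rows(offset=[[0.5, 1.0, -0.3], [3.0, 1.0, -0.4], [2.5, 0, 0], [1.2, 0, 0], [0, 0, 0]], dr=[[0, 0, 0], [0, 0, 0], [0, 0, 0], [0, 0, 0], [0, 0, 0]], grip=[0, 0, 0, 0, 0])

```text
time: 5.2
tool_pos: [519.9, -177.7, 54.2]
tcp_rot: [-100.7, 89.9, 153.7]
ft_force: [-0.0, 0.2, -0.6]
finger_gap: 19.5
```

>>> send_rows(offset=[[0.3, 0, 0], [0.2, 0, 0], [0, 0, 0]], dr=[[0, 0, 0], [0, 0, 0], [0, 0, 0]], grip=[0, 0, 0])

```text
time: 5.58
tool_pos: [520.9, -178.8, 50.8]
tcp_rot: [80.8, 90.0, -24.7]
ft_force: [-0.4, -0.4, -1.4]
finger_gap: 19.7
```

>>> send_rows(offset=[[0.2, 0, 0], [0, 0, 0]], dr=[[0, 0, 0], [0, 0, 0]], grip=[0, 0])

```text
time: 5.82
tool_pos: [520.5, -178.7, 48.2]
tcp_rot: [-110.2, 90.0, 144.3]
ft_force: [-1.3, 0.4, -1.8]
finger_gap: 19.9
```

>>> send_rows(offset=[[0.1, 0, 0], [0, 0, 0]], dr=[[0, 0, 0], [0, 0, 0]], grip=[0, 0])

```text
time: 6.08
tool_pos: [520.7, -178.8, 47.5]
tcp_rot: [20.5, 90.0, -85.1]
ft_force: [-1.8, -0.4, 2.1]
finger_gap: 19.5
```

```bash
python3 - <<'E'
from h import *
s=snapshot("side")
crop(s,"s6.png",225,140,345,290,4)
E
```

```text
(no output)
```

View pics/s6.png

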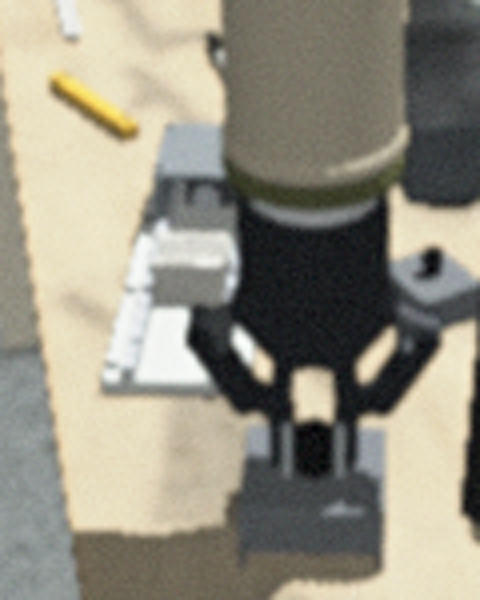

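Cover is on the desk (contact 2 N upward; in the picture it stands at about (310,500) in the crop), and the V-block is visible on the stage. Release and rise.

>>> send_rows(offset=[[0, 0, 0], [0, 0, 0], [0, 0, 0], [0, 0, 0], [-1, 0, 0]], dr=[[0, 0, 0], [0, 0, 0], [0, 0, 0], [0, 0, 0], [0, 0, 0]], grip=[30, 100, 100, 100, 100])

```text
time: 6.75
tool_pos: [519.8, -178.3, 56.8]
tcp_rot: [-99.1, 89.9, 155.4]
ft_force: [-0.0, 0.1, 0.0]
finger_gap: 85.4
```

>>> send_rows(offset=[[-3, 0, 0], [-5, 0, 0], [-5, 0, 0], [0, 0, 0]], dr=[[0, 0, 0], [0, 0, 0], [0, 0, 0], [0, 0, 0]], grip=[100, 100, 100, 100])

```text
time: 7.25
tool_pos: [523.8, -180.1, 194.0]
tcp_rot: [81.3, 89.4, -24.3]
ft_force: [0.0, -0.6, 0.1]
finger_gap: 85.1
```

```bash
python3 - <<'E'
from h import *
plan((459.5,341,120),25.4)
t=snapshot("top");s=snapshot("side")
crop(t,"t5.png",190,190,390,290,4);crop(s,"s7.png",225,140,345,290,4)
E
```

```text
at [ 523.8 -180.1  194. ] jaw -15.5 t 7.25 F [ 0.  -0.6  0.1] gap 85.1 j [-24.   1.  96.   0.  82.  -9.]
k 10 dr [-4.09, 0.03, -0.05]
[0.71, -2.02, -4.85]
[0.72, -1.67, -4.98]
[0.72, -1.31, -5.09]
[0.72, -0.94, -5.17]
[0.73, -0.57, -5.22]
[0.73, -0.2, -5.25]
[0.73, 0.18, -5.25]
[0.73, 0.55, -5.22]
[0.74, 0.93, -5.17]
[0.74, 1.29, -5.09]
```

View pics/t5.png

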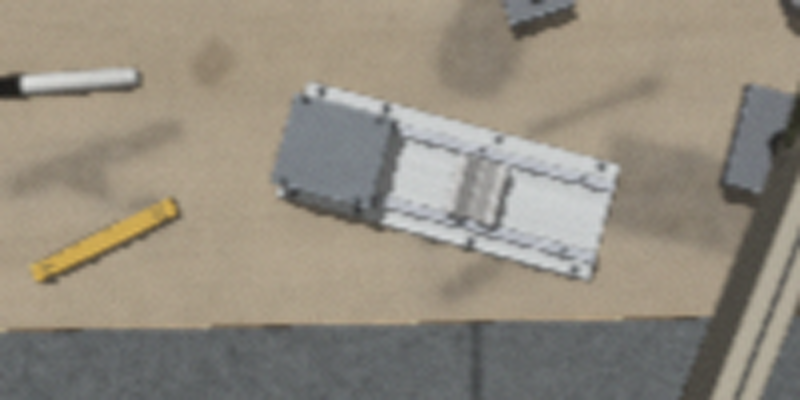

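View pics/s7.png

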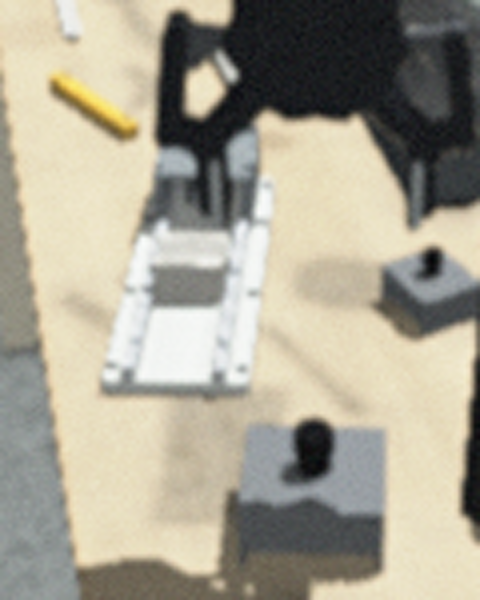

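```bash
python3 - <<'E'
from h import *
t=snapshot("top")
T=lambda u,v:((u+.5)/4-.5+190,(v+.5)/4-.5+190)
B=np.array([px(t,*T(*c),12)[:2] for c in[(305,84),(620,164),(594,280)]]);print(B.round(1))
print(np.degrees(np.arctan2(*(B[0]-B[1])[::-1])), np.degrees(np.arctan2(*(B[1]-B[2])[::-1])), np.linalg.norm(B[0]-B[1]),np.linalg.norm(B[1]-B[2]))
H=np.array([px(t,*T(*c),58)[:2] for c in[(300,92),(398,122),(380,212),(274,186)]]);print('hood',H.round(1),H.mean(0))
print(np.linalg.norm(H-np.roll(H,1,0),axis=1))
K=np.array([px(t,*T(*c),44)[:2] for c in[(466,155),(509,170),(498,227),(453,215)]]);print('blk',K.round(1),K.mean(0),np.linalg.norm(K-np.roll(K,1,0),axis=1))
print('line',cv2.fitLine(np.float32([H.mean(0),K.mean(0),(B[1]+B[2])/2]),cv2.DIST_L2,0,.01,.01).ravel())
# rails edges: hough on dark
g=cv2.cvtColor(t["pixels"],cv2.COLOR_RGB2GRAY)
E
```

```text
[[576.7 187. ]
 [510.  -55.1]
 [422.1 -33.1]]
74.60859252654214 -14.077701637883775 251.07474927720446 90.71251676817774
hood [[568.4 183.9]
 [544.5 111.1]
 [478.2 125.3]
 [499.  203.9]] [522.52331676 156.04780742]
[72.21334063 76.63743195 67.82138421 81.22417382]
blk [[519.1  61.6]
 [507.2  29.5]
 [464.9  38.6]
 [474.5  72.1]] [491.46203185  50.4577092 ] [45.80865317 34.19242678 43.26157634 34.86834854]
line [2.7181029e-01 9.6235085e-01 4.9334375e+02 5.4139759e+01]
```

>>> send_rows(offset=[[0.7, -2.0, -4.8], [0.7, -1.7, -5.0], [0.7, -1.3, -5.1], [0.7, -0.95, -5.2], [0.7, -0.6, -5.2]], dr=[[-4.1, 0, 0], [-4.1, 0, 0], [-4.1, 0, 0], [-4.1, 0, 0], [-4.1, 0, 0]], grip=[100, 100, 100, 80, 60])

```text
time: 8.02
tool_pos: [486.1, 83.4, 150.3]
tcp_rot: [-92.5, 89.8, -177.5]
ft_force: [1.6, 0.8, -0.9]
finger_gap: 52.2
```

>>> send_rows(offset=[[0.7, -0.2, -5.25], [0.7, 0.2, -5.25], [0.7, 0.55, -5.2], [0.7, 0.9, -5.2], [0.7, 1.3, -5.1]], dr=[[-4.1, 0, 0], [-4.1, 0, 0], [-4.1, 0, 0], [-4.1, 0, 0], [-4.1, 0, 0]], grip=[50, 50, 50, 50, 50])

```text
time: 8.65
tool_pos: [453.6, 343.6, 115.1]
tcp_rot: [-81.1, 89.8, -145.5]
ft_force: [0.6, 0.3, 0.7]
finger_gap: 42.7
```

```bash
python3 - <<'E'
from h import *
t=snapshot("top");s=snapshot("side")
crop(t,"t6.png",190,190,390,290,4);crop(s,"s8.png",205,100,325,220,5)
plan((459.5,340.5,40),25.4)
E
```

```text
at [452.1 346.1 114.3] jaw 25.8 t 8.75 F [-0.8 -1.1 -0.5] gap 42.6 j [32.  8. 97.  0. 75.  6.]
k 2 dr [0.2, -0.03, 0.12]
[3.71, 0.23, 0.41]
[3.72, 0.22, 0.41]
```

View pics/s8.png

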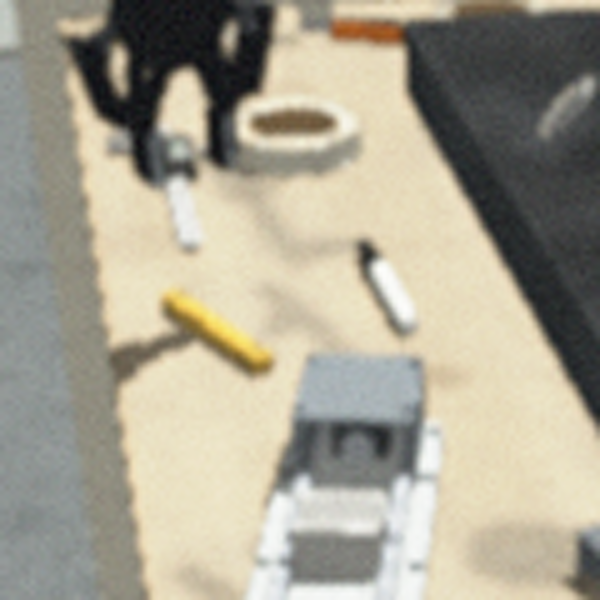

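View pics/t6.png

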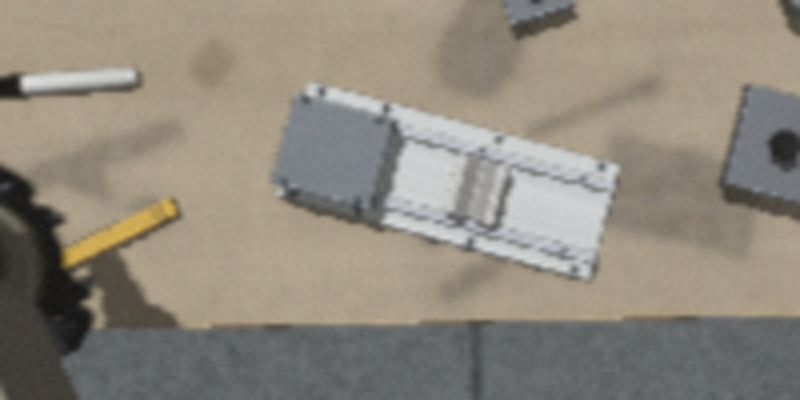

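>>> send_rows(offset=[[3.5, 0.25, 0.4], [4.0, 0.2, 0.4], [2.0, 0, 0], [0.9, 0, 0], [0, 0, 0]], dr=[[0.4, 0, 0], [0, 0, 0], [0, 0, 0], [0, 0, 0], [0, 0, 0]], grip=[45, 45, 45, 45, 45])

```text
time: 9.38
tool_pos: [462.7, 337.2, 13.3]
tcp_rot: [-85.4, 90.0, -150.4]
ft_force: [-0.2, -0.4, -0.2]
finger_gap: 38.4
```

```bash
python3 - <<'E'
from h import *
s=snapshot("side")
crop(s,"s9.png",205,120,305,220,6)
plan((459.5,340.5,5),25.4)
E
```

```text
at [463.3 337.6  14.2] jaw 25.1 t 9.43 F [-0.2 -0.1  0.2] gap 38.5 j [ 31.  15. 100.   0.  64.   6.]
k 1 dr [-0.35, -0.01, -0.06]
[0.92, -0.22, -0.42]
```

View pics/s9.png

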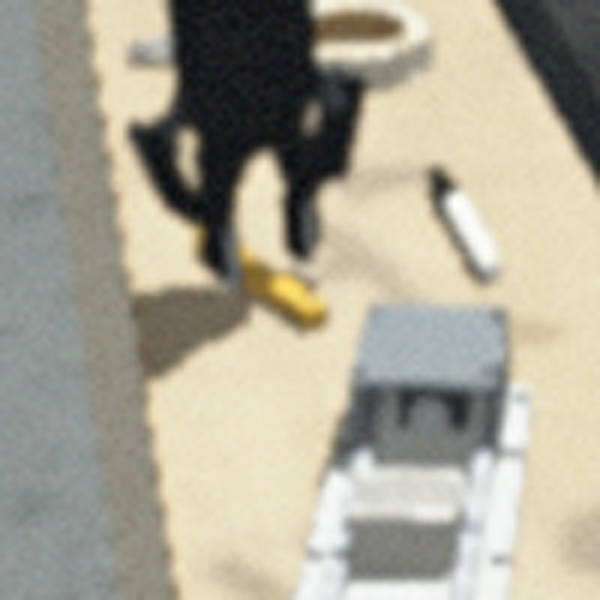

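>>> send_rows(offset=[[0.5, -0.2, -0.4], [0.4, 0, 0], [0, 0, 0], [0, 0, 0]], dr=[[-0.3, 0, 0], [0, 0, 0], [0, 0, 0], [0, 0, 0]], grip=[45, 45, 30, 20], force=30)

```text
time: 9.93
tool_pos: [459.3, 340.2, 4.5]
tcp_rot: [94.2, 90.0, 29.5]
ft_force: [0.4, 0.5, 0.4]
finger_gap: 17.0
```

>>> send_rows(offset=[[0, 0, 0], [0, 0, 0], [0, 0, 0], [0, 0, 0]], dr=[[0, 0, 0], [0, 0, 0], [0, 0, 0], [0, 0, 0]], grip=[0, 0, 0, 0])

```text
time: 10.42
tool_pos: [459.5, 340.2, 4.6]
tcp_rot: [96.1, 90.0, 31.4]
ft_force: [-0.1, 0.3, 3.9]
finger_gap: 12.9
```

```bash
python3 - <<'E'
from h import *
plan((460,340.5,5),25.4)
E
```

```text
at [459.5 340.2   4.6] jaw 25.4 t 10.43 F [-0.1  0.3  3.9] gap 12.9 j [ 31.  16. 101.   0.  63.   6.]
k 1 dr [-0.05, -0.0, -0.04]
[-0.04, 0.06, -0.0]
```

>>> send_rows(offset=[[0, 0, 0], [-1, 0, 0], [-4, 0, 0], [-5, 0, 0], [-3, 0, 0]], dr=[[0, 0, 0], [0, 0, 0], [0, 0, 0], [0, 0, 0], [0, 0, 0]], grip=[0, 0, 0, 0, 0], force=70)

```text
time: 11.05
tool_pos: [459.8, 340.5, 137.3]
tcp_rot: [97.3, 89.9, 32.7]
ft_force: [0.7, -0.8, -0.5]
finger_gap: 11.4
```

```bash
python3 - <<'E'
from h import *
plan((462,-59,125),-15.4)
s=snapshot("side")
crop(s,"s10.png",205,100,305,200,6)
E
```

```text
at [459.8 340.5 137.3] jaw 25.4 t 11.05 F [ 0.7 -0.8 -0.5] gap 11.4 j [31.  7. 96.  0. 77.  6.]
k 8 dr [5.09, -0.01, -0.02]
[0.15, -2.11, 4.52]
[0.15, -1.7, 4.69]
[0.15, -1.28, 4.83]
[0.15, -0.85, 4.92]
[0.15, -0.41, 4.98]
[0.15, 0.04, 4.99]
[0.15, 0.48, 4.97]
[0.15, 0.92, 4.91]
```

View pics/s10.png

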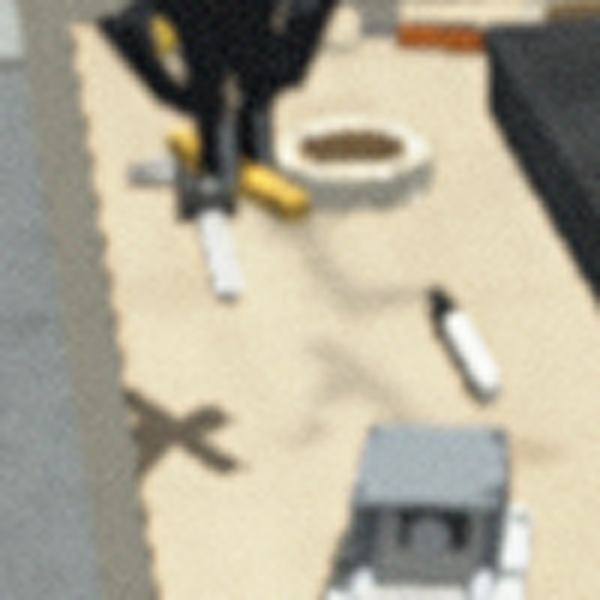

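>>> send_rows(offset=[[0.1, -2.1, 4.5], [0.1, -1.7, 4.7], [0.1, -1.3, 4.8], [0.1, -0.85, 4.9], [0.1, -0.4, 5.0]], dr=[[5.1, 0, 0], [5.1, 0, 0], [5.1, 0, 0], [5.1, 0, 0], [5.1, 0, 0]], grip=[0, 0, 0, 0, 0])

```text
time: 11.72
tool_pos: [459.6, 89.3, 128.9]
tcp_rot: [-84.9, 90.0, -175.2]
ft_force: [1.1, -0.2, -0.9]
finger_gap: 11.5
```

>>> send_rows(offset=[[0.1, 0, 5.0], [0.1, 0.5, 5.0], [0.1, 0.9, 4.9], [0, 0, 0]], dr=[[5.1, 0, 0], [5.1, 0, 0], [5.1, 0, 0], [0, 0, 0]], grip=[0, 0, 0, 0])

```text
time: 12.22
tool_pos: [460.0, -62.1, 126.0]
tcp_rot: [-37.3, 89.9, -143.0]
ft_force: [-1.1, 0.5, -0.3]
finger_gap: 12.0
```

```bash
python3 - <<'E'
from h import *
plan((462,-59,60),-15.4)
s=snapshot("side");t=snapshot("top")
crop(s,"s11.png",225,140,345,290,4);crop(t,"t11.png",190,190,390,290,4)
E
```

```text
at [460.  -62.1 126. ] jaw -15.8 t 12.22 F [-1.1  0.5 -0.3] gap 12.0 j [-14. -10. 113.  -0.  76.   2.]
k 2 dr [-0.18, 0.02, 0.02]
[3.3, 0.06, -0.18]
[3.3, 0.06, -0.18]
```

View pics/s11.png

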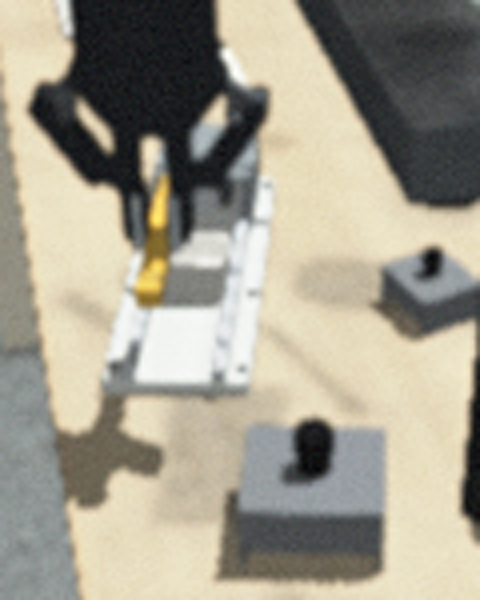

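View pics/t11.png

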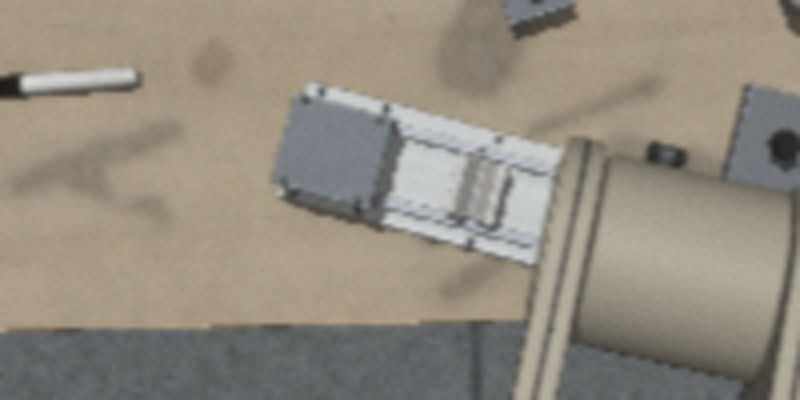

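```bash
python3 - <<'E'
from h import *
s=snapshot("side")
p,R,q=pose(); a=np.radians(jaw()+90); d=np.array([np.cos(a),np.sin(a),0]); n=np.array([-d[1],d[0],0])
for k in(-60,60):
  for dz in (-4.6,9.4):
    u,v=proj(s,p+d*k+np.array([0,0,dz])); print(k,dz,((u-225)*6, (v-140)*6))
crop(s,"s12.png",225,140,325,240,6)
E
```

```text
-60 -4.6 (np.float64(220.62843592033312), np.float64(462.85041163232677))
-60 9.4 (np.float64(218.11750579508634), np.float64(430.5539003674194))
60 -4.6 (np.float64(257.5204936372759), np.float64(288.2732207910839))
60 9.4 (np.float64(255.61730406716924), np.float64(258.17642444128285))
```

View pics/s12.png

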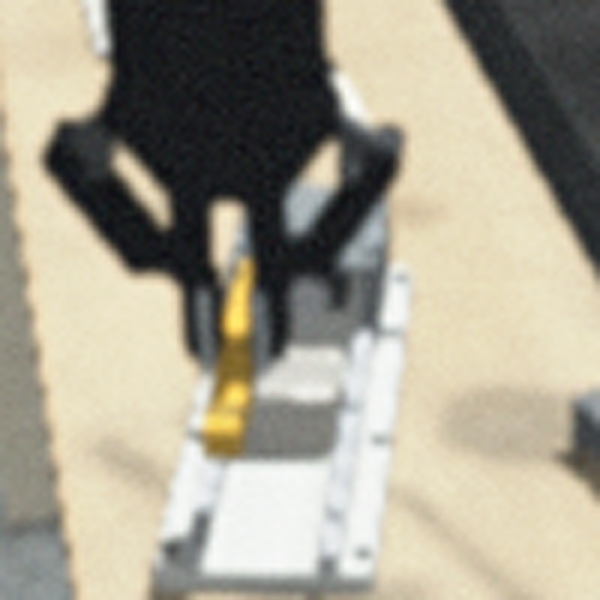

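>>> send_rows(offset=[[2, 0.1, -0.1], [4, 0, 0], [3, 0, 0], [0, 0, 0]], dr=[[-0.4, 0, 0], [0, 0, 0], [0, 0, 0], [0, 0, 0]], grip=[0, 0, 0, 0])

```text
time: 12.88
tool_pos: [459.3, -56.5, 33.7]
tcp_rot: [-90.8, 89.6, 164.3]
ft_force: [0.0, 0.5, -0.6]
finger_gap: 11.3
```

```bash
python3 - <<'E'
from h import *
plan((461,-62,26),-15.4)
s=snapshot("side")
p,R,q=pose(); a=np.radians(jaw()+90); d=np.array([np.cos(a),np.sin(a),0]); n=np.array([-d[1],d[0],0])
for k in(-60,60):
  for dz in (-4.6,9.4):
    u,v=proj(s,p+d*k+np.array([0,0,dz])); print(k,dz,((u-225)*6, (v-160)*6))
crop(s,"s13.png",225,160,325,260,6)
E
```

```text
at [459.3 -56.5  33.7] jaw -14.9 t 12.88 F [ 0.   0.5 -0.6] gap 11.3 j [-13.  -2. 117.   0.  66.   2.]
k 1 dr [0.5, -0.0, 0.35]
[0.77, 0.31, 0.49]
-60 -4.6 (np.float64(237.9486192758128), np.float64(534.3192380947871))
-60 9.4 (np.float64(235.7496233289761), np.float64(505.7474564258443))
60 -4.6 (np.float64(268.5235198427854), np.float64(348.48072812663435))
60 9.4 (np.float64(266.8136405570789), np.float64(321.49171733386345))
```

View pics/s13.png

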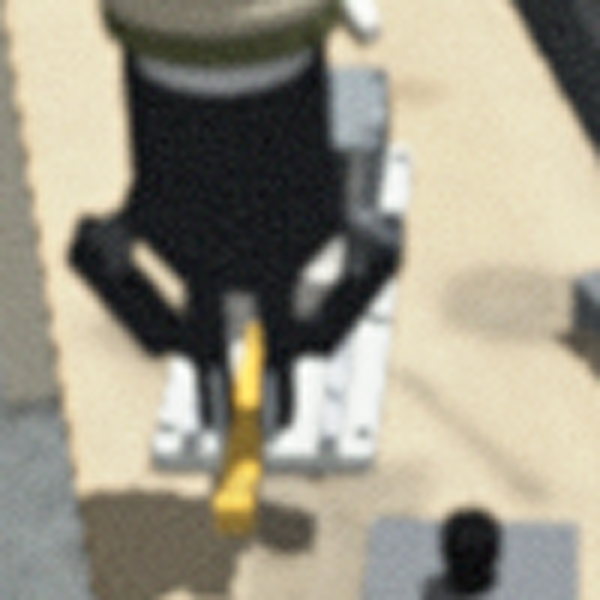

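>>> send_rows(offset=[[0.4, 0.3, 0.2], [0.35, 0, 0], [0, 0, 0]], dr=[[0.3, 0, 0], [0, 0, 0], [0, 0, 0]], grip=[0, 0, 0])

```text
time: 13.3
tool_pos: [464.6, -61.3, 29.2]
tcp_rot: [95.5, 90.0, -9.9]
ft_force: [-0.6, 1.0, -0.5]
finger_gap: 11.7
```

```bash
python3 - <<'E'
from h import *
plan((461.6,-60,26),-15.4)
p,R,q=pose(); print('stage x of tip',(p[:2]-[499.3,76.4])@[.2656,.9641]+60,'lat',(p[:2]-[494,57])@[.9641,-.2656], R.as_matrix()[:,0])
E
```

```text
at [464.6 -61.3  29.2] jaw -15.4 t 13.3 F [-0.6  1.  -0.5] gap 11.7 j [-14.  -1. 117.   0.  65.   2.]
k 1 dr [0.05, -0.0, -0.04]
[0.32, -0.33, -0.05]
stage x of tip -82.0106706797063 lat 3.1056318232866853 [ 6.64587693e-04 -1.15565215e-04 -9.99999772e-01]
```

>>> send_rows(offset=[[0.2, -0.2, -0.4], [0.1, 0, -0.5], [0, 0, -0.4], [0, 0, -0.2], [0, 0, 0]], dr=[[0, 0, 0], [0, 0, 0], [0, 0, 0], [0, 0, 0], [0, 0, 0]], grip=[0, 0, 0, 0, 0])

```text
time: 13.92
tool_pos: [466.4, -46.1, 25.8]
tcp_rot: [49.3, 90.0, -56.0]
ft_force: [-0.6, -0.3, -0.6]
finger_gap: 11.9
```

```bash
cat >> h.py <<'E'
def st():
    p,R,q=pose(); print('t',round(q['time'],2),'tip',round((p[:2]-[499.3,76.4])@[.2656,.9641]+60,1),'lat',round((p[:2]-[494,57])@[.9641,-.2656],1),'z',p[2].round(1),'jaw',round(jaw(),1),'F along',round(q['ft_force'][:2]@[.2656,.9641],2),q['ft_force'].round(1))
E
python3 - <<'E'
from h import *
st()
s=snapshot("side"); st()
crop(s,"s14.png",225,160,325,260,6)
E
```

```text
t 13.93 tip -66.8 lat 0.8 z 25.8 jaw -15.3 F along -0.44 [-0.6 -0.3 -0.6]
t 13.97 tip -66.9 lat 0.8 z 25.8 jaw -15.3 F along -0.49 [-0.2 -0.5 -0.9]
```

View pics/s14.png

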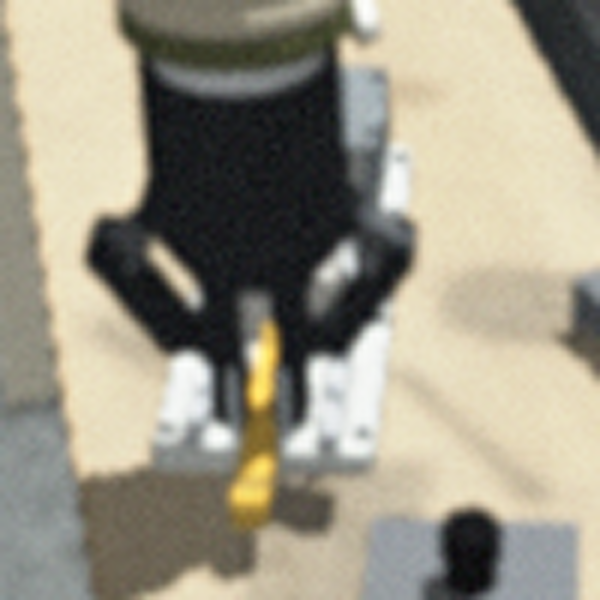

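>>> send_rows(offset=[[0, 0, -0.2], [0, 0, -0.25], [0, 0, -0.25], [0, 0, -0.2], [0, 0, -0.15]], dr=[[0, 0, 0], [0, 0, 0], [0, 0, 0], [0, 0, 0], [0, 0, 0]], grip=[0, 0, 0, 0, 0])

```text
time: 14.6
tool_pos: [469.1, -36.0, 25.8]
tcp_rot: [104.2, 90.0, -1.1]
ft_force: [-0.1, -0.1, -1.1]
finger_gap: 12.2
```

>>> send_rows(offset=[[0, 0, -0.12], [0, 0, -0.12], [0, 0, -0.12], [0, 0, -0.12], [0, 0, -0.12]], dr=[[0, 0, 0], [0, 0, 0], [0, 0, 0], [0, 0, 0], [0, 0, 0]], grip=[0, 0, 0, 0, 0])

```text
time: 15.22
tool_pos: [470.7, -30.3, 25.8]
tcp_rot: [-47.4, 90.0, -152.7]
ft_force: [-0.2, 0.3, -1.5]
finger_gap: 11.6
```

```bash
python3 - <<'E'
from h import *
st()
E
```

```text
t 15.22 tip -50.4 lat 0.7 z 25.8 jaw -15.3 F along 0.23 [-0.2  0.3 -1.5]
```

Tracking is good. Continue at about 1.2–1.5 mm per row.

>>> send_rows(offset=[[0, 0, -0.12], [0, 0, -0.12], [0, 0, -0.12], [0, 0, -0.12], [0, 0, -0.12]], dr=[[0, 0, 0], [0, 0, 0], [0, 0, 0], [0, 0, 0], [0, 0, 0]], grip=[0, 0, 0, 0, 0])

```text
time: 15.85
tool_pos: [472.3, -24.5, 25.8]
tcp_rot: [48.5, 90.0, -56.8]
ft_force: [-0.4, 0.1, -1.5]
finger_gap: 11.7
```

>>> send_rows(offset=[[0, 0, -0.12], [0, 0, -0.12], [0, 0, -0.12], [0, 0, -0.12], [0, 0, -0.12]], dr=[[0, 0, 0], [0, 0, 0], [0, 0, 0], [0, 0, 0], [0, 0, 0]], grip=[0, 0, 0, 0, 0])

```text
time: 16.48
tool_pos: [473.8, -18.7, 25.8]
tcp_rot: [-80.7, 90.0, 174.0]
ft_force: [-0.3, -1.5, 0.2]
finger_gap: 11.9
```

```bash
python3 - <<'E'
from h import *
st();s=snapshot("side");t=snapshot("top")
crop(s,"s15.png",225,160,325,260,5);crop(t,"t15.png",240,190,390,290,4)
E
```

```text
t 16.48 tip -38.5 lat 0.7 z 25.8 jaw -15.3 F along -1.51 [-0.3 -1.5  0.2]
```

View pics/s15.png

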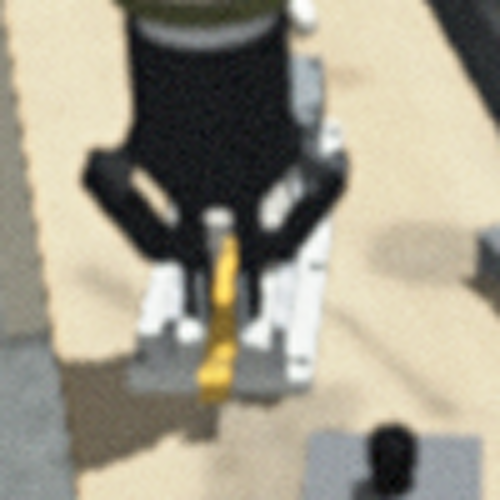

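View pics/t15.png

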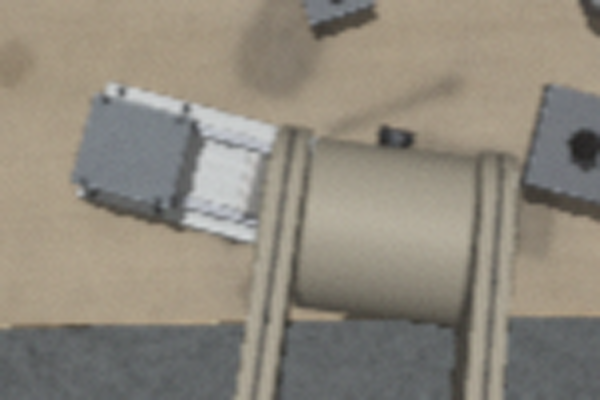

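>>> send_rows(offset=[[0, 0, -0.12], [0, 0, -0.12], [0, 0, -0.12], [0, 0, -0.12], [0, 0, -0.12]], dr=[[0, 0, 0], [0, 0, 0], [0, 0, 0], [0, 0, 0], [0, 0, 0]], grip=[0, 0, 0, 0, 0])

```text
time: 17.2
tool_pos: [475.4, -12.9, 25.8]
tcp_rot: [-90.2, 90.0, 164.4]
ft_force: [-0.8, -1.8, -0.8]
finger_gap: 11.3
```

>>> send_rows(offset=[[0, 0, -0.14], [0, 0, -0.14], [0, 0, -0.14], [0, 0, -0.14], [0, 0, -0.14]], dr=[[0, 0, 0], [0, 0, 0], [0, 0, 0], [0, 0, 0], [0, 0, 0]], grip=[0, 0, 0, 0, 0])

```text
time: 17.82
tool_pos: [477.3, -6.1, 25.8]
tcp_rot: [54.6, 90.0, -50.8]
ft_force: [-0.8, -1.8, 0.4]
finger_gap: 11.6
```

```bash
python3 - <<'E'
from h import *
st()
E
```

```text
t 17.82 tip -25.4 lat 0.7 z 25.8 jaw -15.3 F along -2.0 [-0.8 -1.8  0.4]
```

>>> send_rows(offset=[[0, 0, -0.14], [0, 0, -0.14], [0, 0, -0.14], [0, 0, -0.14], [0, 0, -0.14]], dr=[[0, 0, 0], [0, 0, 0], [0, 0, 0], [0, 0, 0], [0, 0, 0]], grip=[0, 0, 0, 0, 0])

```text
time: 18.45
tool_pos: [479.2, 0.6, 25.8]
tcp_rot: [-129.6, 90.0, 125.0]
ft_force: [-0.7, -1.4, -1.1]
finger_gap: 12.2
```

>>> send_rows(offset=[[0, 0, -0.14], [0, 0, -0.14], [0, 0, -0.14], [0, 0, -0.14], [0, 0, -0.14]], dr=[[0, 0, 0], [0, 0, 0], [0, 0, 0], [0, 0, 0], [0, 0, 0]], grip=[0, 0, 0, 0, 0])

```text
time: 19.08
tool_pos: [481.0, 7.4, 25.8]
tcp_rot: [-72.9, 90.0, -178.2]
ft_force: [0.2, -1.6, -0.3]
finger_gap: 11.6
```

>>> send_rows(offset=[[0, 0, -0.14], [0, 0, -0.14], [0, 0, -0.14], [0, 0, -0.14], [0, 0, -0.14]], dr=[[0, 0, 0], [0, 0, 0], [0, 0, 0], [0, 0, 0], [0, 0, 0]], grip=[0, 0, 0, 0, 0])

```text
time: 19.7
tool_pos: [482.9, 14.1, 25.8]
tcp_rot: [80.6, 90.0, -24.7]
ft_force: [0.2, -2.1, -0.7]
finger_gap: 11.6
```

```bash
python3 - <<'E'
from h import *
st();t=snapshot("top");crop(t,"t16.png",240,190,390,290,5)
s=snapshot("side");crop(s,"s16.png",225,140,345,290,4)
E
```

```text
t 19.7 tip -4.4 lat 0.7 z 25.8 jaw -15.3 F along -1.93 [ 0.2 -2.1 -0.7]
```

View pics/t16.png

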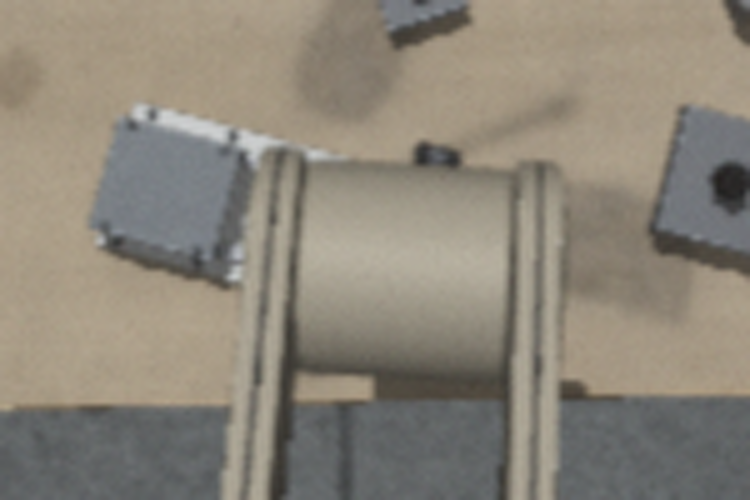

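View pics/s16.png

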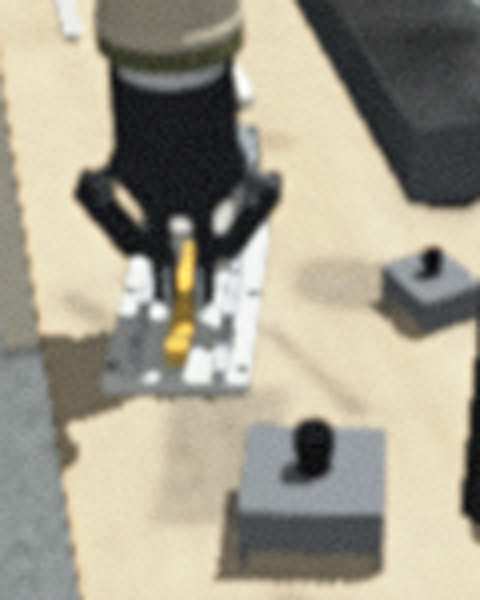

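>>> send_rows(offset=[[0, 0, -0.14], [0, 0, -0.14], [0, 0, -0.14], [0, 0, -0.14], [0, 0, -0.14]], dr=[[0, 0, 0], [0, 0, 0], [0, 0, 0], [0, 0, 0], [0, 0, 0]], grip=[0, 0, 0, 0, 0])

```text
time: 20.42
tool_pos: [484.8, 20.9, 25.8]
tcp_rot: [86.9, 90.0, -18.5]
ft_force: [-0.5, -2.7, -1.3]
finger_gap: 11.5
```

>>> send_rows(offset=[[0, 0, -0.14], [0, 0, -0.14], [0, 0, -0.14], [0, 0, -0.14], [0, 0, -0.14]], dr=[[0, 0, 0], [0, 0, 0], [0, 0, 0], [0, 0, 0], [0, 0, 0]], grip=[0, 0, 0, 0, 0])

```text
time: 21.05
tool_pos: [486.6, 27.6, 25.8]
tcp_rot: [-89.5, 90.0, 165.2]
ft_force: [0.6, -3.0, 0.5]
finger_gap: 12.0
```

>>> send_rows(offset=[[0, 0, -0.1], [0, 0, -0.1], [0, 0, -0.08], [0, 0, -0.08], [0, 0, -0.06]], dr=[[0, 0, 0], [0, 0, 0], [0, 0, 0], [0, 0, 0], [0, 0, 0]], grip=[0, 0, 0, 0, 0])

```text
time: 21.68
tool_pos: [487.7, 31.6, 25.8]
tcp_rot: [79.4, 90.0, -25.9]
ft_force: [1.0, -3.2, -0.6]
finger_gap: 12.1
```

```bash
python3 - <<'E'
from h import *
st()
E
```

```text
t 21.68 tip 13.7 lat 0.7 z 25.8 jaw -15.3 F along -2.78 [ 1.  -3.2 -0.6]
```

>>> send_rows(offset=[[0, 0, -0.06], [0, 0, -0.06], [0, 0, -0.06], [0, 0, -0.06], [0, 0, -0.06]], dr=[[0, 0, 0], [0, 0, 0], [0, 0, 0], [0, 0, 0], [0, 0, 0]], grip=[0, 0, 0, 0, 0])

```text
time: 22.3
tool_pos: [488.5, 34.5, 25.8]
tcp_rot: [33.5, 90.0, -71.8]
ft_force: [0.6, -3.0, -1.0]
finger_gap: 11.7
```

>>> send_rows(offset=[[0, 0, -0.06], [0, 0, -0.06], [0, 0, -0.06], [0, 0, -0.06]], dr=[[0, 0, 0], [0, 0, 0], [0, 0, 0], [0, 0, 0]], grip=[0, 0, 0, 0])

```text
time: 22.8
tool_pos: [489.1, 36.8, 25.8]
tcp_rot: [63.0, 90.0, -42.4]
ft_force: [1.6, -3.1, -1.4]
finger_gap: 11.8
```

>>> send_rows(offset=[[0, 0, -0.05], [0, 0, -0.05], [0, 0, -0.05], [0, 0, -0.05]], dr=[[0, 0, 0], [0, 0, 0], [0, 0, 0], [0, 0, 0]], grip=[0, 0, 0, 0])

```text
time: 23.3
tool_pos: [489.7, 38.7, 25.8]
tcp_rot: [120.3, 90.0, 14.9]
ft_force: [1.3, -3.4, -1.0]
finger_gap: 11.5
```

>>> send_rows(offset=[[0, 0, -0.05], [0, 0, -0.05], [0, 0, -0.05], [0, 0, -0.05]], dr=[[0, 0, 0], [0, 0, 0], [0, 0, 0], [0, 0, 0]], grip=[0, 0, 0, 0])

```text
time: 23.8
tool_pos: [490.2, 40.7, 25.8]
tcp_rot: [104.8, 90.0, -0.6]
ft_force: [2.1, -3.2, -1.4]
finger_gap: 11.9
```

>>> send_rows(offset=[[0, 0.03, -0.04], [0, 0.02, -0.05], [0, 0.02, -0.05], [0, 0, -0.05]], dr=[[0, 0, 0], [0, 0, 0], [0, 0, 0], [0, 0, 0]], grip=[0, 0, 0, 0])

```text
time: 24.3
tool_pos: [491.2, 42.4, 25.7]
tcp_rot: [-98.7, 90.0, 155.9]
ft_force: [-0.4, -1.7, -1.4]
finger_gap: 11.6
```

Lateral load relieved (Fx back to about 0). Continue.

>>> send_rows(offset=[[0, 0, -0.05], [0, 0, -0.05], [0, 0, -0.05], [0, 0, -0.05]], dr=[[0, 0, 0], [0, 0, 0], [0, 0, 0], [0, 0, 0]], grip=[0, 0, 0, 0])

```text
time: 24.8
tool_pos: [491.2, 42.8, 25.5]
tcp_rot: [-18.4, 89.8, -123.7]
ft_force: [-4.4, -12.0, 1.5]
finger_gap: 11.5
```

>>> send_rows(offset=[[0, 0, 0.1], [0, 0, 0.03]], dr=[[0, 0, 0], [0, 0, 0]], grip=[0, 0])

```text
time: 25.05
tool_pos: [491.1, 42.6, 25.6]
tcp_rot: [-46.7, 89.9, -152.1]
ft_force: [-2.3, -5.1, 0.8]
finger_gap: 11.4
```

```bash
python3 - <<'E'
from h import *
st()
E
```

```text
t 25.05 tip 25.3 lat 1.1 z 25.6 jaw -15.4 F along -5.57 [-2.3 -5.1  0.8]
```

>>> send_rows(offset=[[0, 0, 0.05], [0, 0, 0.05], [0, 0, 0.1], [0, 0, 0.2], [0, 0, 0.4]], dr=[[0, 0, 0], [0, 0, 0], [0, 0, 0], [0, 0, 0], [0, 0, 0]], grip=[0, 0, 0, 0, 0])

```text
time: 25.68
tool_pos: [489.5, 35.3, 25.9]
tcp_rot: [131.0, 90.0, 25.6]
ft_force: [0.6, 0.1, -0.1]
finger_gap: 11.8
```

>>> send_rows(offset=[[0, 0, 1], [0, 0, 2], [0, 0, 2], [-1, 0, 2], [-3, 0, 0]], dr=[[0, 0, 0], [0, 0, 0], [0, 0, 0], [0, 0, 0], [0, 0, 0]], grip=[0, 0, 0, 0, 0])

```text
time: 26.3
tool_pos: [468.6, -33.6, 64.4]
tcp_rot: [-79.3, 89.8, 175.2]
ft_force: [0.4, -0.1, -0.9]
finger_gap: 12.0
```

>>> send_rows(offset=[[-4, 0, 0], [-4, 0, 0], [0, 0, 3], [0, 0, 4], [0, 0, 0]], dr=[[0, 0, 0], [0, 0, 0], [0, 0, 0], [0, 0, 0], [0, 0, 0]], grip=[0, 0, 0, 0, 0])

```text
time: 26.92
tool_pos: [451.6, -102.2, 145.9]
tcp_rot: [22.5, 90.0, -83.0]
ft_force: [0.7, -0.4, -1.0]
finger_gap: 11.8
```

```bash
python3 - <<'E'
from h import *
st()
s=snapshot("side");crop(s,"s17.png",225,140,345,290,4)
t=snapshot("top");crop(t,"t17.png",190,190,390,290,4)
plan((470,280,130))
E
```

```text
t 26.93 tip -124.8 lat 1.4 z 145.9 jaw -15.5 F along -0.24 [ 0.7 -0.4 -1. ]
at [ 452.1 -100.2  145.7] jaw -15.4 t 27.02 F [-0.2 -0.1 -0.8] gap 11.7 j [-19. -11. 112.   0.  79.  -3.]
k 7 dr [-0.0, -0.0, 0.0]
[0.23, -1.2, -5.3]
[0.23, -1.2, -5.3]
[0.23, -1.2, -5.3]
[0.23, -1.2, -5.3]
[0.23, -1.2, -5.3]
[0.23, -1.2, -5.3]
[0.22, -1.2, -5.3]
```

View pics/s17.png

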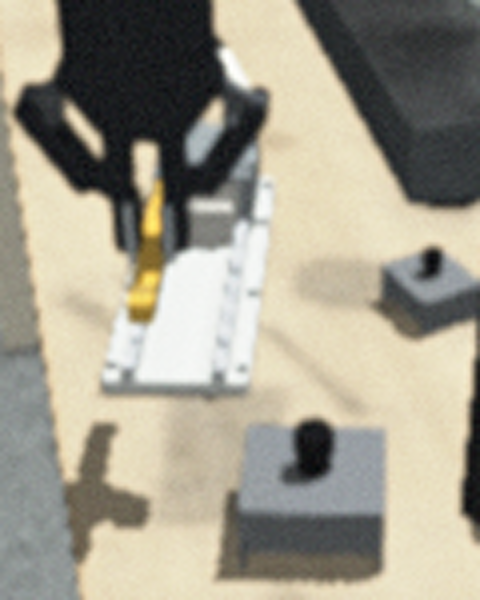

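View pics/t17.png

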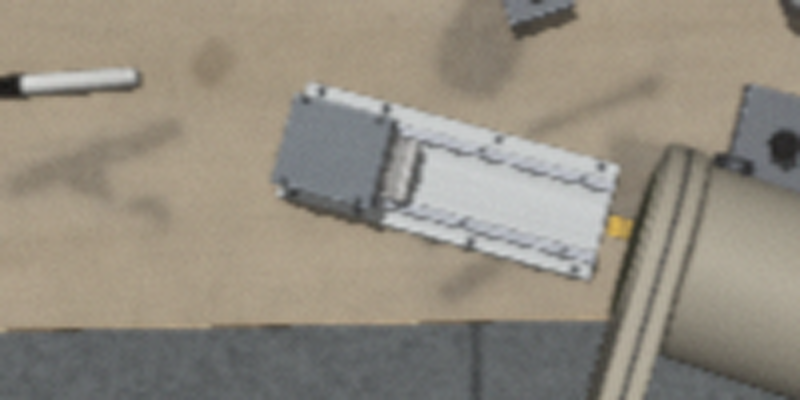

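```bash
python3 - <<'E'
from h import *
t=snapshot("top")
T=lambda u,v:((u+.5)/4-.5+190,(v+.5)/4-.5+190)
for c in[(422,153),(409,208)]:
    p=px(t,*T(*c),44)[:2]; print(((p-[499.3,76.4])@[.2656,.9641]).round(1),p)
plan((462,335,130))
E
```

```text
23.4 [521.28992218  94.63682056]
22.6 [480.39978506 105.00398132]
at [452.2 -99.7 145.7] jaw -15.4 t 27.07 F [-0.3  1.  -1.7] gap 11.5 j [-19. -11. 112.   0.  79.  -3.]
k 8 dr [-0.0, -0.0, 0.0]
[0.2, -1.32, -5.27]
[0.2, -1.32, -5.27]
[0.2, -1.32, -5.27]
[0.2, -1.32, -5.27]
[0.2, -1.32, -5.27]
[0.2, -1.32, -5.27]
[0.2, -1.32, -5.27]
[0.2, -1.32, -5.27]
```

>>> send_rows(offset=[[0, -1.2, -5.3], [0, -1.2, -5.3], [0.2, -1.2, -5.3], [0.2, -1.2, -5.3], [0.2, -1.2, -5.3]], dr=[[0, 0, 0], [0, 0, 0], [0, 0, 0], [0, 0, 0], [0, 0, 0]], grip=[0, 0, 0, 0, 0])

```text
time: 27.7
tool_pos: [464.1, 174.4, 139.8]
tcp_rot: [141.1, 90.0, 35.9]
ft_force: [1.5, -1.1, -0.5]
finger_gap: 11.2
```

>>> send_rows(offset=[[0, -1.2, -5.3], [0, -1.2, -5.3], [0, -1.2, -5.3], [0, 0, 0]], dr=[[0, 0, 0], [0, 0, 0], [0, 0, 0], [0, 0, 0]], grip=[0, 0, 0, 0])

```text
time: 28.2
tool_pos: [470.5, 338.8, 139.2]
tcp_rot: [-117.0, 89.9, 138.0]
ft_force: [-0.5, -0.0, -0.1]
finger_gap: 12.0
```

```bash
python3 - <<'E'
from h import *
plan((460,335,30))
E
```

```text
at [470.5 338.8 139.2] jaw -15.0 t 28.2 F [-0.5 -0.  -0.1] gap 12.0 j [31.  8. 95.  0. 78. 46.]
k 2 dr [-0.0, -0.01, 0.03]
[5.46, -0.45, 0.32]
[5.46, -0.45, 0.32]
```

>>> send_rows(offset=[[3, -0.4, 0], [5, -0.3, 0], [4, 0, 0], [0.6, 0, 0], [0, 0, 0]], dr=[[0, 0, 0], [0, 0, 0], [0, 0, 0], [0, 0, 0], [0, 0, 0]], grip=[0, 0, 0, 0, 0])

```text
time: 28.82
tool_pos: [465.4, 336.4, 14.5]
tcp_rot: [109.4, 90.0, 4.0]
ft_force: [0.7, 0.4, -0.3]
finger_gap: 11.5
```

>>> send_rows(offset=[[0.2, 0, 0], [0.1, 0, 0], [0, 0, 0]], dr=[[0, 0, 0], [0, 0, 0], [0, 0, 0]], grip=[0, 0, 0])

```text
time: 29.2
tool_pos: [465.8, 336.7, 11.7]
tcp_rot: [136.6, 89.9, 31.2]
ft_force: [0.5, -0.2, -1.0]
finger_gap: 11.9
```

```bash
python3 - <<'E'
from h import *
plan((464,335,5))
s=snapshot("side");crop(s,"s18.png",205,120,305,220,6)
E
```

```text
at [465.8 336.7  11.7] jaw -15.3 t 29.2 F [ 0.5 -0.2 -1. ] gap 11.9 j [ 31.  16. 100.   0.  64.  46.]
k 1 dr [0.0, -0.06, -0.05]
[0.67, -0.13, 0.21]
```

View pics/s18.png

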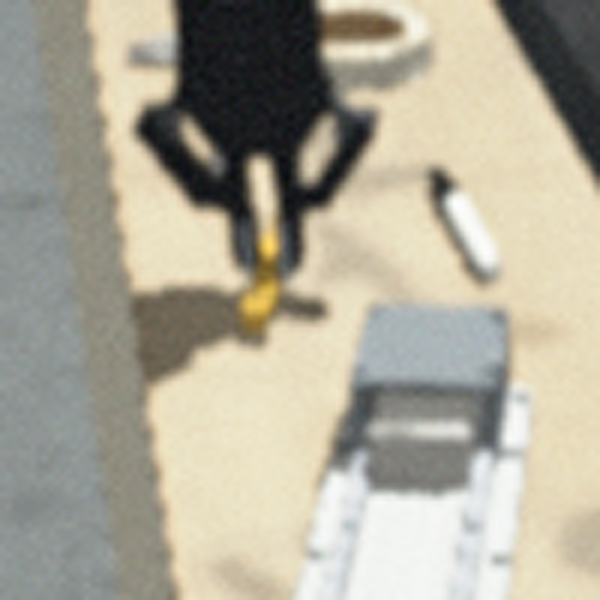

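>>> send_rows(offset=[[0.4, 0, 0], [0.2, 0, 0], [0, 0, 0]], dr=[[0, 0, 0], [0, 0, 0], [0, 0, 0]], grip=[0, 0, 0], force=40)

```text
time: 29.62
tool_pos: [465.1, 336.3, 4.8]
tcp_rot: [-41.3, 90.0, -146.7]
ft_force: [-1.8, -1.1, 3.6]
finger_gap: 11.6
```

>>> send_rows(offset=[[0.1, 0, 0], [0, 0, 0]], dr=[[0, 0, 0], [0, 0, 0]], grip=[0, 0])

```text
time: 29.88
tool_pos: [465.1, 336.3, 4.7]
tcp_rot: [-35.7, 90.0, -141.0]
ft_force: [-7.0, -4.2, 12.9]
finger_gap: 11.5
```

>>> send_rows(offset=[[-0.08, 0, 0], [0, 0, 0], [0, 0, 0], [0, 0, 0]], dr=[[0, 0, 0], [0, 0, 0], [0, 0, 0], [0, 0, 0]], grip=[0, 25, 40, 45])

```text
time: 30.38
tool_pos: [465.2, 336.4, 4.4]
tcp_rot: [-59.9, 90.0, -165.2]
ft_force: [-0.9, 0.3, -0.3]
finger_gap: 38.3
```

>>> send_rows(offset=[[-0.5, 0, 0], [-2, 0, 0], [-5, 0, 0], [-5, 0, 0], [0, 0, 0]], dr=[[0, 0, 0], [0, 0, 0], [0, 0, 0], [0, 0, 0], [0, 0, 0]], grip=[45, 45, 45, 45, 45])

```text
time: 31.0
tool_pos: [468.9, 338.6, 137.4]
tcp_rot: [136.0, 89.3, 30.7]
ft_force: [0.3, 1.0, 0.3]
finger_gap: 38.8
```

```bash
python3 - <<'E'
from h import *
plan((464,335,5))
s=snapshot("side");crop(s,"s19.png",205,120,345,280,4)
t=snapshot("top");crop(t,"t19.png",170,140,400,290,3)
E
```

```text
at [468.9 338.6 137.4] jaw -15.3 t 31.0 F [0.3 1.  0.3] gap 38.8 j [31.  7. 96. -0. 77. 46.]
k 3 dr [0.0, -0.16, -0.16]
[4.41, -0.16, 0.2]
[4.41, -0.15, 0.18]
[4.41, -0.14, 0.17]
```

View pics/s19.png

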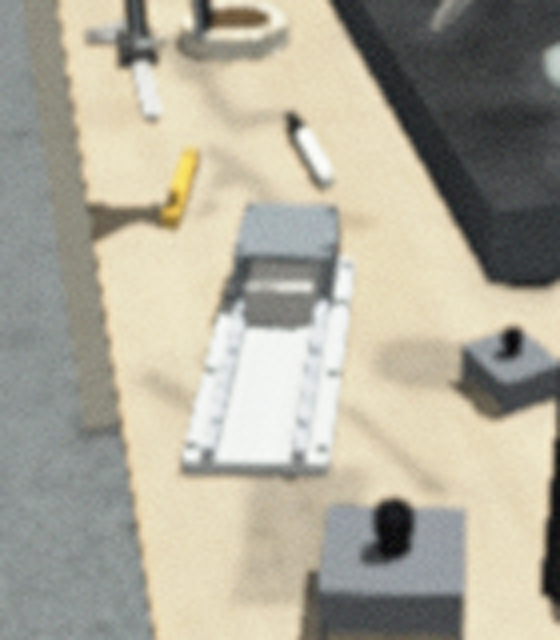

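View pics/t19.png

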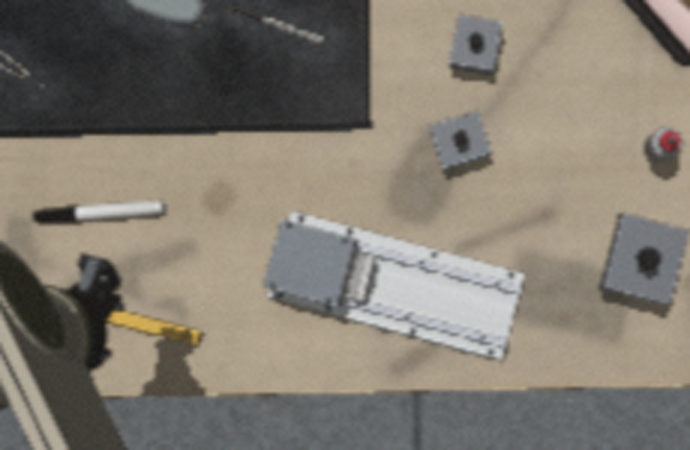

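```bash
python3 - <<'E'
from bench import workorder
print(workorder.hand_in())
E
```

```text
the job is handed in; nothing more can be done
None
```

The job is done and handed in at about 31 s of the 72 s allowed.

- **Cover:** I lifted the largest cover off the stage by its knob and stood it upright on the desk near (521, -179) mm.
- **Bar and block:** I gripped the bar at its middle and pushed the V-block along the guide with its end, at 11 mm/s at first and 4–5 mm/s near the stop. The push took a steady 2–3 N.
- **Finding the stop:** The force rose to about 12.7 N with the block's front roughly 15 mm behind the hood mouth, inside the stated 12 to 32 mm. I stopped there and backed off. The force fell to 5.6 N while the tool moved back only 0.2 mm, so the stop was at or near rest with the block against it.
- **Bar set down:** I laid the bar flat near (465, 336) mm, clear of the stage, and the gripper is raised and touching nothing.

Final pictures show the block in the hood mouth, the cover upright and the bar flat. The pen, small covers and bottle look unmoved; I did not check the gauge block again.

- **Stop load:** The 12.7 N peak, less friction, is about 10–11 N on the stop. It may have given under 1 mm briefly, well short of the 4 mm that counts as forced.
- **Sideways load:** A sideways load of about 3 N built up in the guide just before the stop. I relieved it with a small lateral shift.
- **Disagreement:** The top camera put the block's rear face at 23 mm along the stage; the bar-tip reading at contact was about 25 mm. I read that as calibration offset, because the same difference showed at first contact with the block.

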